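# Latch the topping box shut

## Robot

A 7-joint arm with a two-finger parallel gripper is mounted at the origin on the work surface. World frame = base frame: x ahead of the robot, y to its left, z up, the work surface at z = 0. Lengths are in m, angles in rad, forces in N, time in s.
With the tool pointing down it reaches from about 0.35 to 0.9 m from the base axis. Payload 8.1 kg.
Tool frame: the origin (TCP) lies midway between the tips of the shut fingers; the grasp point (between the pads) lies arm.tcp_to_grasp behind it (arm.tcp_to_grasp is the distance from the TCP to the grasp point, in m); z points along the fingers, y is the line along which they close (so a half turn about z gives the same grasp; the last joint's range is limited). The gripper opens to 92 mm and grips with 3 to 60 N. Pads are 19 mm wide; open, the fingers measure 130 mm over their backs; the gripper's body (75 mm by 190 mm) begins 47 mm behind the grasp point.
Start: joints at [-1.417, 0.434, 0.025, 1.573, -0.012, 1.134, -0.075], TCP at [0.159, 0.605, 0.227] pointing down, gripper open.
Joint ranges: [-2.62, 2.62], [-0.44, 2.09], [-1.27, 1.32], [0.08, 2.57], [-1.32, 4.46], [0.12, 2], [-2.74, 2.74]. Speed limits (rad/s): [2.22, 2.22, 3.01, 3.01, 3.14, 3.14, 3.14].

## Interface

Orientations are given as a rotation vector (axis times angle).
In Python, from cell import observe, get_image, arm gives the robot as it stands. The module is installed in compiled form; this text tells all that it offers.
- The arm moves only by the tool drive_tool, never from a script. Its argument "steps" is a list of rows, each a list of 5 numbers: the closure, from 0 (fully open) to 1 (shut), then the shift along the world's x, y, z in mm, then the turn about the world's z in rad. In form: [[hand, x, y, z, roll], ...]. A call has 1 to 20 rows; each row shifts and turns the commanded pose from where the row before left it; what a row does not reach is not made up. A row lasts 1/12 s, in which the tool goes at most 41.7 mm and 7.16 degrees, less where a joint would pass 70% of its speed; a pose out of reach is approached as far as the arm can. A call with a gripper value outside its range is refused whole. The fingers move at their own pace and stop on an object; "grip_force" is the grip in N (left out, the last holds). Time passes only in rows, so rows that do not move let the fingers close. It gives the time, the measured TCP pose, the force, the opening and the grip force at its end, in the units of the state.
- observe(): the state, without advancing time (a new reading comes with each control period).
- get_image(name): name is "side" or "top" or "wrist"; returns a dict with "image" (384x512x3 uint8, red, green, blue), "vfov" (degrees; the focal length in pixels is half the picture's height over the tangent of half this angle, whatever the lens; pixels are square), "cx", "cy" (the principal point, pixels), "xyz" and "attitude" of the camera in the world. Camera axes: x right, y down, z forward; pixel columns grow to the right and rows downward; lengths in m; the calibration is good to about 2 mm. The wrist camera is an equidistant fisheye: a pixel r from the principal point sees the ray r / f radians off the axis. A picture is of the moment at which its call begins. There is no depth.
- arm.sign_off(): hands the job in; it is judged then, once.
The state is a dict: "clock": time; "joints": joint angles; "dq": joint speeds; "joint_efforts": joint torques, N m; "position": TCP position; "ee_rot": TCP orientation; "force": force on the tool from outside, world axes, zero at the start; "ft_torque": the same for the moment, N m; "width": opening from 0.0 (shut) to 1.0 (fully open); "gripper_force": force on a finger pad.
Only numpy, scipy, OpenCV 4.12 (cv2) and the standard library are available. Lean on these libraries where they do the work, as an engineer would, in place of code of your own. Each camera call takes 0.05 s, during which the arm holds its last target. There are 200 camera calls.

## Task

Close the topping box on the buffet table: slide its clear cover up to the rubber seal, then turn the cam latch lever a full quarter turn so that it draws the cover tight against the seal and holds it there. Let go when done, and leave the bottle, bowl, foil pan and spoon where they are.

Things in the scene. Friction and masses are not known exactly. Their poses are not given: they have to be found in the camera images.
- box: Steel topping box fixed on the table: 220 mm (its x) by 440 mm (its y, -200 to +240 mm) by 100 mm high. Origin at table level on its mid-line, z up. Latch end at its -y: a flat deck, 106 mm above the table, from y -200 to -100 mm, with a lip (top 118 mm up) on its inner edge that carries the rubber seal. The cover closes towards the box's -y.
- cover (a joint): Gap of the clear sliding cover (200 by 190 mm, aluminium frame, top 118.5 mm above the table), in m: 0 = tight shut, up to 0.13 as it slides to the box's +y. Sliding takes about 2 N. It meets the springy seal at 0.006; pressing that flat takes 8 N more, and it pushes the cover back out to 0.004 to 0.006 unless the cam holds it. The cam can catch its pin only below 0.008.
- cover_grip (a point): Middle of the black upright grip on the cover: 60 mm along the box's x, 20 mm along its y (pinch across this), 34 mm high; the point is half-way up, 135.5 mm above the table, 17 mm below the grip's top. Moves with the cover; axes as the box's.
- cam (a joint): Turn of the steel cam latch, rad, clockwise from above: 0 = open, lever pointing out along the box's -y; 1.571 = locked (hard stop), lever along the box's -x, across the deck. Starts at 0 to 0.2, stays where left, needs up to 0.4 N m. From 0.7 to 1.3 the hook under the lever draws pin and cover in. If turned before the cover is at the seal, it shuts the pin out: turn back to 0.
- cam_axis (a point): Point on the upright axis of the cam, at the lever's mid-height (149 mm above the table), fixed on the box; 150 mm from the box's origin along its -y. Axes as the box's.
- cam_lever (a point): Point on the cam's lever 45 mm out from the axis, half-way up the lever (149 mm above the table). The lever is a steel bar 14 mm wide and 28 mm high (135 to 163 mm above the table), reaching 59 mm out from the axis. It turns with the cam; its -y axis points outwards along the lever.
- bottle_mid (a point): Middle of a standing sauce bottle, 56 mm across and 190 mm high, half-way up.
- bowl_mid (a point): Middle of a small glass dip bowl, 120 mm across and 60 mm high, half-way up.
- pan_mid (a point): Middle of an open rectangular foil pan, 200 by 150 by 45 mm, half-way up.
- spoon_grip (a point): Handle of a serving spoon, 220 mm long, lying on the table.
- cover_pin (a point): Mid-height of the upright steel pin, 8 mm across, at the tip of a flat tongue that reaches from the cover's edge towards the latch; the cam's hook catches it. 20 mm from the cam axis when tight; its top is 136 mm above the table.

How it is judged:
On the way:
1. the cover is slid up to the seal while the latch is still open (value of joint cover below 0.008 m and value of joint cam below 0.6 rad), for 0.1 s.
At the end, for the whole second after the job is handed in: The cover is within 2.5 mm of tight shut on its seal and the cam latch is turned to at least 1.35 rad (77 degrees), and both stay so by themselves (value of joint cover below 0.0025 m and value of joint cam above 1.35 rad); the robot touches nothing.
It fails at once if the bottle, bowl, pan or spoon is moved by more than 30 mm (distance of any of bottle_mid, bowl_mid, pan_mid, spoon_grip from where it was at the start of the episode above 0.03 m).
It also fails if it takes over 45 s, if anything falls off the work surface, if the arm or the gripper's body presses on something with over 40 N, if the wrist force passes 120 N, or if a joint passes its speed limit or range.

## Working session

There is one attempt and no reset: what is moved stays moved. The work goes in short steps, Python scripts to look and compute and a tool call to move; the robot and the scene stay as the last step left them, time stands still between calls to the robot, and variables do not carry over. Pictures are saved under pics/ and viewed, at most 10 in all, crops included, and the job is handed in when it is done.

Besides the shell and the picture viewer there is one more tool, called after "Request:" in YAML: its name, and indented under it one key for each argument. drive_tool: Moves the arm, as the interface text tells. Its arguments: {"type":"object","properties":{"steps":{"type":"array"},"grip_force":{"type":"number"}},"required":["steps"]}

```bash
mkdir -p pics
python3 - <<'E'
from cell import observe,get_image,arm
import cv2,numpy as np,pickle
for n in("top","side"):
    d=get_image(n);cv2.imwrite(f"pics/{n}0.png",d["image"][:,:,::-1]);pickle.dump(d,open(n+".pkl","wb"))
    print(n,{k:v for k,v in d.items() if k!="image"})
s=observe();print(s);print(arm.tcp_to_grasp)
E
```

```text
top {'vfov': 48.512883548089306, 'cx': 266.47802888682673, 'cy': 185.99818558746665, 'xyz': array([ 0.15527547, -0.02214695,  1.7072285 ]), 'attitude': array([-2.12534333,  2.09148133, -0.19626424])}
side {'vfov': 53.472013773516835, 'cx': 252.89713456805444, 'cy': 190.85528389797327, 'xyz': array([ 0.28832236, -1.15097115,  1.04827107]), 'attitude': array([-2.23015209,  0.21676091, -0.07993249])}
{'clock': 0.1, 'joints': array([-1.41659994,  0.43516746,  0.02496732,  1.57401785, -0.01160523,
        1.1339965 , -0.0751313 ]), 'dq': array([-1.15527642e-04, -2.39067269e-04, -9.43906836e-04, -3.81478733e-03,
        6.12474470e-04, -3.61905961e-05,  5.64304982e-04]), 'joint_efforts': array([ 3.36164238e-03, -6.69133472e+01,  9.88089927e-01, -3.15143788e+01,
       -6.05151057e-02,  3.73806094e-02,  4.30971738e-05]), 'position': array([0.15866785, 0.60404188, 0.22601004]), 'ee_rot': array([-4.02411143e-01, -3.11565095e+00,  2.26637577e-03]), 'force': array([ 0.7598176 , -0.44589628, -0.28356898]), 'ft_torque': array([0.04072093, 0.03268395, 0.02518048]), 'gripper_force': 0.0, 'width': 1.0021586697646057}
0.0188
```

View pics/top0.png

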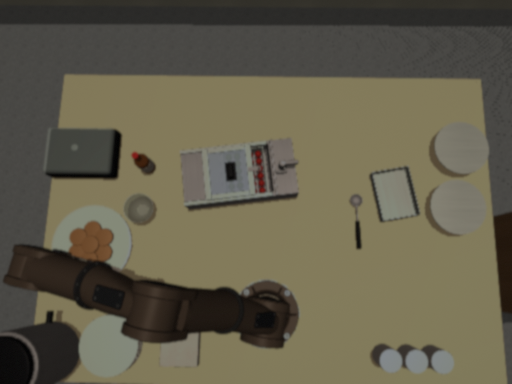

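View pics/side0.png

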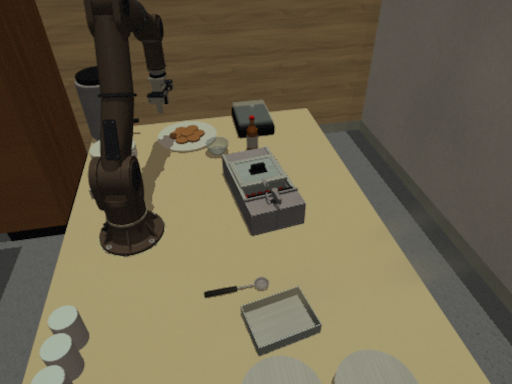

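Top view: world x points up and y points left. The box spans (182,150)–(297,205), with its latch at (285,166) and the grip at (231,171). The bottle (143,160) and bowl (140,209) are off to its left. Next I'll enlarge the box in both views.

Run:
```python
import cv2,pickle,numpy as np
a=pickle.load(open("top.pkl","rb"))["image"][130:215,175:305,::-1]
b=pickle.load(open("side.pkl","rb"))["image"][145:235,215:310,::-1]
a=cv2.convertScaleAbs(a,alpha=1.5)
b=cv2.convertScaleAbs(b,alpha=1.5)
cv2.imwrite("pics/a.png",cv2.resize(a,None,fx=6,fy=6,interpolation=cv2.INTER_CUBIC))
cv2.imwrite("pics/b.png",cv2.resize(b,None,fx=6,fy=6,interpolation=cv2.INTER_CUBIC))
```

```text
(no output)
```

View pics/a.png

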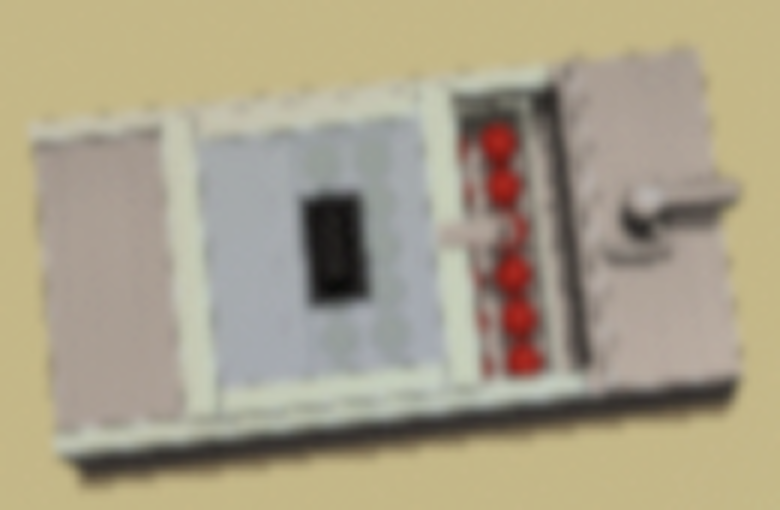

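View pics/b.png

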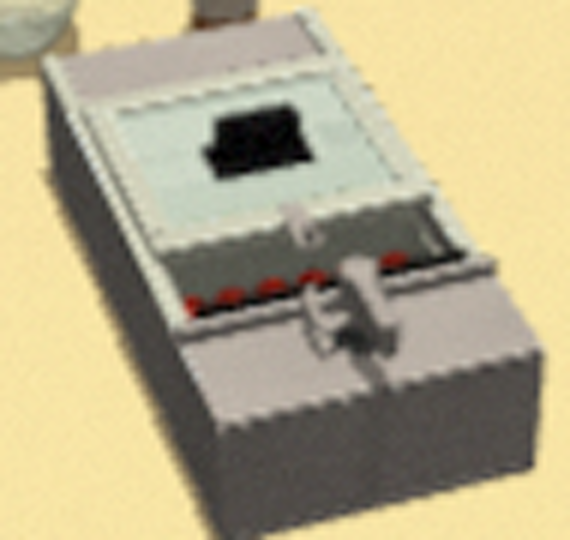

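```bash
cat > h.py <<'E'
import numpy as np,pickle
from scipy.optimize import least_squares
from scipy.spatial.transform import Rotation as R
def proj(d,P):
    f=192/np.tan(np.radians(d["vfov"]/2)); q=R.from_rotvec(d["attitude"]).inv().apply(np.atleast_2d(P)-d["xyz"])
    return np.c_[d["cx"]+f*q[:,0]/q[:,2], d["cy"]+f*q[:,1]/q[:,2]]
def ray(d,uv,z):
    f=192/np.tan(np.radians(d["vfov"]/2)); v=R.from_rotvec(d["attitude"]).apply([(uv[0]-d["cx"])/f,(uv[1]-d["cy"])/f,1])
    return d["xyz"]+v*(z-d["xyz"][2])/v[2]
def toW(p,P):
    c,s=np.cos(p[2]),np.sin(p[2]);P=np.atleast_2d(P)
    return np.c_[p[0]+c*P[:,0]-s*P[:,1],p[1]+s*P[:,0]+c*P[:,1],P[:,2]]
E
python3 - <<'E'
from h import *
t=pickle.load(open("top.pkl","rb"));s=pickle.load(open("side.pkl","rb"))
ct=lambda u,v:((u+.5)/6-.5+175,(v+.5)/6-.5+130)
cs=lambda u,v:((u+.5)/6-.5+215,(v+.5)/6-.5+145)
M=[(.11,-.2,.106),(-.11,-.2,.106)]
it=np.array([ct(695,48),ct(740,378)]);is_=np.array([cs(540,350),cs(222,428)])
B=[(.11,.24,.1),(-.11,.24,.1)];ib=np.array([ct(33,125),ct(57,452)])
def res(p):return np.r_[(proj(t,toW(p,M))-it).ravel(),(proj(s,toW(p,M))-is_).ravel(),(proj(t,toW(p,B))-ib).ravel()]
r=least_squares(res,[.45,.05,0],loss="soft_l1");p=r.x;print(p,np.round(res(p),1))
print("axis",toW(p,(0,-.15,.149)),"axis px",(proj(t,toW(p,(0,-.15,.163)))-[175,130])*6,(proj(s,toW(p,(0,-.15,.163)))-[215,145])*6)
print("tip0 px",(proj(t,toW(p,(0,-.209,.163)))-[175,130])*6,(proj(s,toW(p,(0,-.209,.163)))-[215,145])*6)
g1=ray(t,ct(335,245),.1525)
inv=lambda w:toW((0,0,-p[2]),(w-np.r_[p[:2],0]))
print("grip",g1,inv(g1))
# cover front edge (top view) and grip in side view
for uv in[(432,88),(465,375)]:print("edge",inv(ray(t,ct(*uv),.1185)))
print("pin",inv(ray(t,ct(448,235),.136)))
print("side grip top centre",inv(ray(s,cs(257,127),.1525)))
for n,z in(("bottle",(143,160)),("bowl",(140,209))):print(n,ray(t,z,.1 if n=="bottle" else .03))
E
```

```text
[0.54198308 0.09659736 0.12578342] [ 0.9  0.2  0.3 -0.   1.4 -0.4 -0.5 -0.9 -0.1 -0.1 -0.3  0.4]
axis [[ 0.56080088 -0.05221759  0.149     ]] axis px [[643.15648225 194.76686023]] [[357.81764605 263.63284822]]
tip0 px [[737.20349564 184.52172894]] [[391.63875172 320.12904573]]
grip [0.53002312 0.14168633 0.1525    ] [[-0.00620898  0.04623315  0.1525    ]]
edge [[ 0.09950905 -0.02329973  0.1185    ]]
edge [[-0.09106271 -0.02537686  0.1185    ]]
pin [[-0.00354566 -0.0243025   0.136     ]]
side grip top centre [[-0.00817872  0.03170035  0.1525    ]]
bottle [0.57977308 0.49132924 0.1       ]
bowl [0.39618948 0.51042057 0.03      ]
```

The box is at about (0.54, 0.097) with yaw 0.126, and the cam axis is at about (0.558, -0.052). In the crops, the lever runs from (645,200) to (738,190), so the cam is near 0. The grip is at (335,245). I'll move above it.

Request:
drive_tool:
  steps:
    - [0,18.5,-23.2,0,0.019]
    - [0,18.5,-23.2,0,0.019]
    - [0,18.5,-23.2,0,0.019]
    - [0,18.5,-23.2,0,0.019]
    - [0,18.5,-23.2,0,0.019]
    - [0,18.5,-23.2,0,0.019]
    - [0,18.5,-23.2,0,0.019]
    - [0,18.5,-23.2,0,0.019]
    - [0,18.5,-23.2,0,0.019]
    - [0,18.5,-23.2,0,0.019]
    - [0,18.5,-23.2,0,0.019]
    - [0,18.5,-23.2,0,0.019]
    - [0,18.5,-23.2,0,0.019]
    - [0,18.5,-23.2,0,0.019]
    - [0,18.5,-23.2,0,0.019]
    - [0,18.5,-23.2,0,0.019]
    - [0,18.5,-23.2,0,0.019]
    - [0,18.5,-23.2,0,0.019]
    - [0,18.5,-23.2,0,0.019]
    - [0,0,0,0,0.019]
  grip_force: 15

```text
clock: 1.77
position: [0.5135, 0.1575, 0.2266]
ee_rot: [-0.183, 3.135, -0.005]
force: [1.0, -0.0, 0.7]
width: 1.001
gripper_force: 0.0
```

Run:
```python
from cell import *
import cv2,pickle
d=get_image("wrist");pickle.dump(d,open("w.pkl","wb"));cv2.imwrite("pics/w1.png",cv2.convertScaleAbs(d["image"][:,:,::-1],alpha=1.5));print({k:v for k,v in d.items() if k!="image"})
s=observe();print(s["position"],s["ee_rot"],s["joints"])
from scipy.spatial.transform import Rotation as R
print(R.from_rotvec(s["ee_rot"]).as_matrix()[:,1])
```

```text
{'vfov': 65.70646984690485, 'cx': 258.26153753740124, 'cy': 196.23669573634425, 'xyz': array([0.43192939, 0.14754495, 0.38379377]), 'attitude': array([1.93664601, 2.17761053, 0.33823042])}
[0.51178084 0.16028944 0.22645983] [-1.87986955e-01  3.13581120e+00 -2.44861762e-03] [-0.55744681  0.2895397   0.19622277  1.80211273 -0.06222514  1.05636094
  1.35201938]
[-0.11946732  0.9928369  -0.00156514]
```

View pics/w1.png

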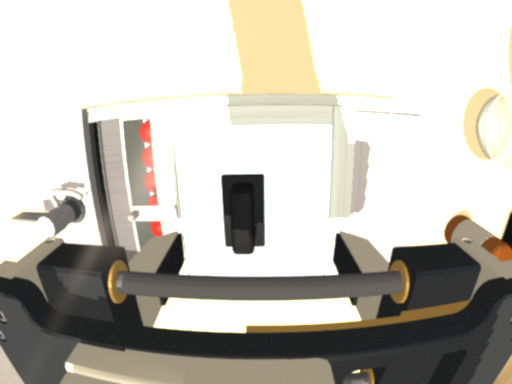

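The wrist view shows the grip top near (243,218), the pin near (133,213), the cam hub at (72,208) and the lever running out to the left. I'll project these points.

```bash
cat >> h.py <<'E'
def fray(d,uv,z):
    f=192/np.tan(np.radians(d["vfov"]/2)); a=np.array([uv[0]-d["cx"],uv[1]-d["cy"]]);r=np.hypot(*a);th=r/f
    v=R.from_rotvec(d["attitude"]).apply(np.r_[a/r*np.sin(th),np.cos(th)])
    return d["xyz"]+v*(z-d["xyz"][2])/v[2]
inv=lambda p,w:toW((0,0,-p[2]),(w-np.r_[p[:2],0]))[0]
E
python3 - <<'E'
from h import *
d=pickle.load(open("w.pkl","rb"));p=(.542,.0966,.126)
for n,uv,z in[("griptop",(243,218),.1525),("pin",(133,213),.136),("hub",(72,208),.163),("lip_t",(88,115),.118),("lip_b",(108,240),.118),("cov_edge",(165,212),.1185)]:
    w=fray(d,uv,z);print(n,w.round(4),inv(p,w).round(4))
E
```

```text
griptop [0.5263 0.1451 0.1525] [-0.0095  0.0501  0.1525]
pin [0.5416 0.0397 0.136 ] [-0.0076 -0.0564  0.136 ]
hub [ 0.5336 -0.0131  0.163 ] [-0.0221 -0.1077  0.163 ]
lip_t [ 0.4526 -0.0205  0.118 ] [-0.1034 -0.1049  0.118 ]
lip_b [ 0.586  -0.0008  0.118 ] [ 0.0314 -0.1021  0.118 ]
cov_edge [0.5436 0.0671 0.1185] [-0.0021 -0.0294  0.1185]
```

Request:
drive_tool:
  steps:
    - [0,9,-9,0,0]
    - [0,9,-9,0,0]
    - [0,0,0,-20,0]
    - [0,0,0,-20,0]
    - [0,0,0,-20,0]
    - [0,0,0,-20,0]
    - [0,0,0,-10,0]
    - [0,0,0,-8,0]
    - [0,0,0,0,0]
    - [0,0,0,0,0]
    - [1,0,0,0,0]
    - [1,0,0,0,0]
    - [1,0,0,0,0]
    - [1,0,0,0,0]
    - [1,0,0,0,0]
    - [1,0,0,0,0]
    - [1,0,0,0,0]
    - [1,0,0,0,0]
  grip_force: 15

```text
clock: 3.32
position: [0.5283, 0.1457, 0.1288]
ee_rot: [0.193, -3.136, -0.0]
force: [-0.5, -0.9, -0.4]
width: 0.468
gripper_force: 0.0
```

Request:
drive_tool:
  steps:
    - [1,0,0,0,0]
    - [1,0,0,0,0]
    - [1,0,0,0,0]
    - [1,0,0,0,0]
    - [1,0,0,0,0]
    - [1,0,0,0,0]

```text
clock: 3.82
position: [0.5283, 0.1455, 0.1287]
ee_rot: [0.193, -3.136, 0.0]
force: [0.0, -1.2, -0.8]
width: 0.216
gripper_force: 15.0
```

Request:
drive_tool:
  steps:
    - [1,0.63,-4.96,0,0]
    - [1,0.63,-4.96,0,0]
    - [1,0.63,-4.96,0,0]
    - [1,0.63,-4.96,0,0]
    - [1,0.63,-4.96,0,0]
    - [1,0.63,-4.96,0,0]
    - [1,0.63,-4.96,0,0]
    - [1,0.63,-4.96,0,0]
    - [1,0.63,-4.96,0,0]
    - [1,0.63,-4.96,0,0]
    - [1,0.63,-4.96,0,0]
    - [1,0.63,-4.96,0,0]
    - [1,0,0,0,0]
    - [1,0,0,0,0]

```text
clock: 4.98
position: [0.5365, 0.0845, 0.1288]
ee_rot: [-0.191, 3.135, -0.002]
force: [5.0, -0.9, -5.1]
width: 0.217
gripper_force: 15.0
```

Request:
drive_tool:
  steps:
    - [1,0.5,-2,0,0]
    - [1,0.5,-2,0,0]
    - [1,0.4,-2,0,0]
    - [1,0,0,0,0]

```text
clock: 5.32
position: [0.5371, 0.08, 0.1287]
ee_rot: [0.193, -3.135, -0.0]
force: [1.8, 2.7, -3.4]
width: 0.215
gripper_force: 15.0
```

Request:
drive_tool:
  steps:
    - [1,0.3,-2,0,0]
    - [1,0.3,-2,0,0]
    - [1,0,0,0,0]

```text
clock: 5.57
position: [0.5375, 0.0772, 0.1287]
ee_rot: [0.195, -3.135, -0.002]
force: [1.3, 6.7, -2.7]
width: 0.22
gripper_force: 15.0
```

Request:
drive_tool:
  steps:
    - [1,0.3,-2,0,0]
    - [1,0.3,-2,0,0]
    - [1,0,0,0,0]

```text
clock: 5.82
position: [0.5378, 0.0751, 0.1287]
ee_rot: [0.197, -3.135, -0.005]
force: [0.6, 11.6, -3.2]
width: 0.216
gripper_force: 15.0
```

Request:
drive_tool:
  steps:
    - [1,0.3,-2,0,0]
    - [1,0,0,0,0]
    - [1,0,0,0,0]
    - [1,0,0,0,0]

```text
clock: 6.15
position: [0.5378, 0.075, 0.1287]
ee_rot: [0.2, -3.134, -0.008]
force: [-0.8, 16.6, -3.1]
width: 0.215
gripper_force: 15.0
```

Run:
```python
from cell import *
import cv2,pickle
d=get_image("wrist");pickle.dump(d,open("w2.pkl","wb"));cv2.imwrite("pics/w2.png",cv2.resize(cv2.convertScaleAbs(d["image"][100:340,0:330,::-1],alpha=.8),None,fx=2.4,fy=2.4,interpolation=cv2.INTER_CUBIC))
s=observe();print(s["position"],s["force"],s["joints"])
```

```text
[0.53776684 0.07505353 0.1287004 ] [-0.15336015 16.19195809 -3.60317087] [-0.37805647  0.40908602  0.19302436  1.90314883 -0.10940486  0.83949263
  1.57073458]
```

View pics/w2.png

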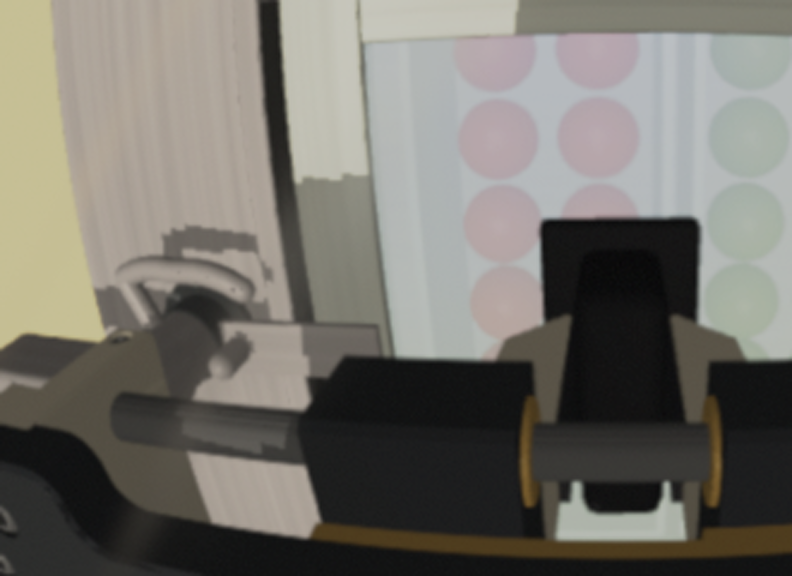

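The cover is hard up against the seal: TCP y has stopped at 0.075 with 16 N. The hook is on the -x side, at crop (185,270), and the pin is at (222,365). I'll let go, lift, turn -90° and compute the axis from the pin.

Request:
drive_tool:
  steps:
    - [0.5,0,0,0,0]
    - [0.5,0,0,0,0]
    - [0.5,0,0,0,0]
    - [0.5,0,0,0,0]
    - [0.5,0,0,0,0]
    - [0.5,0,0,10,0]
    - [0.5,0,0,20,0]
    - [0.5,0,0,20,0]
    - [0.5,0,0,20,0]
    - [0.5,0,0,20,0]
    - [0.5,0,0,20,0]
    - [0.5,0,0,20,0]

```text
clock: 7.2
position: [0.5385, 0.0693, 0.2607]
ee_rot: [-0.192, 3.135, -0.001]
force: [0.7, -0.8, -0.5]
width: 0.499
gripper_force: 0.0
```

Run:
```python
from h import *
from cell import *
import cv2
d=pickle.load(open("w2.pkl","rb"));p=(.542,.0966,.126)
for n,(u,v),z in[("pin",(222,362),.136),("lip1",(262,20),.118),("lip2",(300,300),.118),("deckend1",(55,50),.106),("deckend2",(100,300),.106)]:
    w=fray(d,(u/2.4,v/2.4+100),z);print(n,w.round(4),inv(p,w).round(4))
d=get_image("top");pickle.dump(d,open("t2.pkl","wb"))
e=get_image("wrist");pickle.dump(e,open("w3.pkl","wb"))
a=cv2.resize(d["image"][130:215,205:305,::-1],None,fx=4,fy=4,interpolation=cv2.INTER_CUBIC)
b=e["image"][:340,:400,::-1]
h=np.zeros((340,800,3),np.uint8);h[:,:400]=cv2.convertScaleAbs(a,alpha=1.4);h[:,400:]=cv2.convertScaleAbs(b,alpha=.8)
cv2.imwrite("pics/c.png",h)
s=observe();print(s["position"],s["force"],s["width"])
```

```text
pin [ 0.5538 -0.0308  0.136 ] [-0.0043 -0.1279  0.136 ]
lip1 [ 0.4658 -0.0258  0.118 ] [-0.091  -0.1119  0.118 ]
lip2 [ 0.5405 -0.0139  0.118 ] [-0.0154 -0.1094  0.118 ]
deckend1 [ 0.4766 -0.1122  0.106 ] [-0.0911 -0.199   0.106 ]
deckend2 [ 0.5597 -0.0993  0.106 ] [-0.0071 -0.1966  0.106 ]
[0.54040218 0.06963454 0.26283536] [ 0.68979616 -0.4931032   0.29637867] 0.502392417589165
```

View pics/c.png

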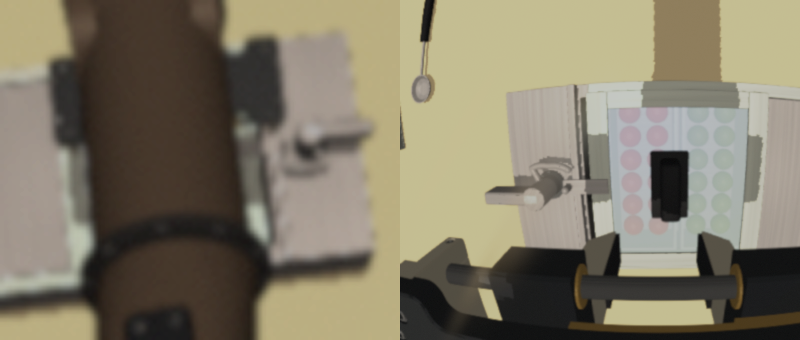

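The wrist half of the picture (its x minus 400) shows the lever from tip (88,197) to hub (138,198). The pin is at about (163,187), next to the hook. The cover is at the seal and the cam is still open.

Run:
```python
from h import *
d=pickle.load(open("w3.pkl","rb"));p=(.542,.0966,.126)
for n,uv,z in[("tip",(87,196),.163),("hub",(139,198),.163),("hub",(139,198),.170),("pin",(163,187),.136),("grip",(270,186),.1525)]:
    w=fray(d,uv,z);print(n,w.round(4),inv(p,w).round(4))
```

```text
tip [ 0.5629 -0.1061  0.163 ] [-0.0048 -0.2037  0.163 ]
hub [ 0.5575 -0.0454  0.163 ] [-0.0024 -0.1428  0.163 ]
hub [ 0.5548 -0.0425  0.17  ] [-0.0048 -0.1397  0.17  ]
pin [ 0.5524 -0.029   0.136 ] [-0.0054 -0.1259  0.136 ]
grip [0.5337 0.0792 0.1525] [-0.0104 -0.0162  0.1525]
```

Request:
drive_tool:
  steps:
    - [0.4,1.4,-10,0,-0.098]
    - [0.4,1.4,-10,0,-0.098]
    - [0.4,1.4,-10,0,-0.098]
    - [0.4,1.4,-10,0,-0.098]
    - [0.4,1.4,-10,0,-0.098]
    - [0.4,1.4,-10,0,-0.098]
    - [0.4,1.4,-10,0,-0.098]
    - [0.4,1.4,-10,0,-0.098]
    - [0.4,1.4,-10,0,-0.098]
    - [0.4,1.4,-10,0,-0.098]
    - [0.4,1.4,-10,0,-0.098]
    - [0.4,1.4,-10,0,-0.098]
    - [0.4,1.4,-10,0,-0.098]
    - [0.4,1.4,-10,0,-0.098]
    - [0.4,1.4,-12,0,-0.098]
    - [0.4,1.0,-12,0,-0.098]
    - [0.4,0,0,0,0]
    - [0.4,0,0,0,0]
    - [0.4,0,0,0,0]

```text
clock: 8.88
position: [0.5605, -0.0931, 0.2587]
ee_rot: [-2.073, -2.36, -0.0]
force: [-0.3, -0.5, 0.6]
width: 0.596
gripper_force: 0.0
```

Run:
```python
from cell import *
import cv2,pickle
from scipy.spatial.transform import Rotation as R
d=get_image("wrist");pickle.dump(d,open("w4.pkl","wb"));cv2.imwrite("pics/w4.png",cv2.convertScaleAbs(d["image"][:,:,::-1],alpha=.8))
s=observe();print(s["position"],s["joints"],s["width"],R.from_rotvec(s["ee_rot"]).as_matrix()[:,1])
```

```text
[ 0.56058318 -0.09283638  0.25864377] [-0.36498196  0.34236322  0.5921424   1.70350943 -0.20645725  1.15898272
  0.41302971] 0.6042991882351733 [ 9.91626018e-01  1.29142364e-01 -3.01216782e-04]
```

View pics/w4.png

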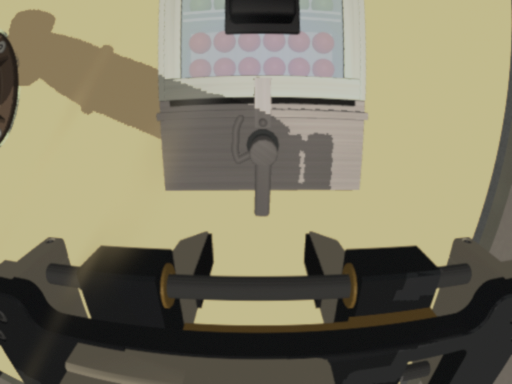

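The wrist view now looks along the lever: the hub is at (263,150), the tip at (262,213) and the pin at (263,122). The lever sits midway between the fingers. I'll refine the axis from these points.

Run:
```python
from h import *
d=pickle.load(open("w4.pkl","rb"));p=(.542,.0966,.126)
for n,uv,z in[("tip",(262,214),.163),("hub",(263,150),.163),("pin",(263,122),.136),("deckL",(167,189),.106),("deckR",(360,189),.106)]:
    w=fray(d,uv,z);print(n,w.round(4),inv(p,w).round(4))
```

```text
tip [ 0.5667 -0.1082  0.163 ] [-0.0012 -0.2062  0.163 ]
hub [ 0.5598 -0.05    0.163 ] [-0.0008 -0.1476  0.163 ]
pin [ 0.5572 -0.0276  0.136 ] [-0.0005 -0.1251  0.136 ]
deckL [ 0.4609 -0.1145  0.106 ] [-0.107  -0.1993  0.106 ]
deckR [ 0.6763 -0.0864  0.106 ] [ 0.1102 -0.1984  0.106 ]
```

Request:
drive_tool:
  steps:
    - [0.4,4.5,-1,-20,0]
    - [0.4,0,0,-20,0]
    - [0.4,0,0,-20,0]
    - [0.4,0,0,-20,0]
    - [0.4,0,0,-20,0]
    - [0.4,0,0,-12,0]
    - [0.4,0,0,-8,0]
    - [0.4,0,0,0,0]
    - [1,0,0,0,0]
    - [1,0,0,0,0]
    - [1,0,0,0,0]
    - [1,0,0,0,0]
    - [1,0,0,0,0]
    - [1,0,0,0,0]
    - [1,0,0,0,0]
    - [1,0,0,0,0]
    - [1,0,0,0,0]
    - [1,0,0,0,0]
  grip_force: 15

```text
clock: 10.43
position: [0.565, -0.095, 0.1389]
ee_rot: [-2.077, -2.357, 0.0]
force: [-2.8, -0.7, 4.1]
width: 0.151
gripper_force: 15.0
```

Request:
drive_tool:
  steps:
    - [1,-4.4,-0.3,0,-0.1]
    - [1,-4.4,0.2,0,-0.1]
    - [1,-4.4,0.6,0,-0.1]
    - [1,-4.3,1.0,0,-0.1]
    - [1,0,0,0,0]
    - [1,0,0,0,0]

```text
clock: 10.93
position: [0.5479, -0.0937, 0.1389]
ee_rot: [2.501, 1.9, -0.0]
force: [-1.8, -2.5, 4.7]
width: 0.15
gripper_force: 15.0
```

Forces are low and it is following the arc. Continuing.

Request:
drive_tool:
  steps:
    - [1,-4.2,1.5,0,-0.1]
    - [1,-4.0,1.9,0,-0.1]
    - [1,-3.8,2.3,0,-0.1]
    - [1,-3.6,2.6,0,-0.1]
    - [1,0,0,0,0]
    - [1,0,0,0,0]

```text
clock: 11.43
position: [0.5326, -0.0858, 0.1389]
ee_rot: [2.827, 1.366, 0.0]
force: [0.1, -4.5, 1.7]
width: 0.154
gripper_force: 15.0
```

Request:
drive_tool:
  steps:
    - [1,-3.3,3.0,0,-0.1]
    - [1,-2.9,3.3,0,-0.1]
    - [1,-2.6,3.6,0,-0.1]
    - [1,-2.3,3.8,0,-0.1]
    - [1,0,0,0,0]
    - [1,0,0,0,0]

```text
clock: 11.93
position: [0.5214, -0.0725, 0.1389]
ee_rot: [3.042, 0.776, 0.0]
force: [-0.8, -6.0, 3.3]
width: 0.151
gripper_force: 15.1
```

Request:
drive_tool:
  steps:
    - [1,-1.9,4.0,0,-0.1]
    - [1,-1.4,4.2,0,-0.1]
    - [1,-1.0,4.3,0,-0.1]
    - [1,-0.6,4.4,0,-0.08]
    - [1,0,0,0,0]
    - [1,0,0,0,0]
    - [1,0,0,0,0]

```text
clock: 12.52
position: [0.5169, -0.0577, 0.139]
ee_rot: [3.131, 0.187, 0.002]
force: [1.5, -13.2, -1.4]
width: 0.153
gripper_force: 14.9
```

Request:
drive_tool:
  steps:
    - [1,0,2,0,0]
    - [1,0,2,0,0]
    - [1,0,0,0,0]
    - [1,0,0,0,0]

```text
clock: 12.85
position: [0.5169, -0.0575, 0.1391]
ee_rot: [3.126, 0.182, 0.004]
force: [2.1, -25.7, -8.4]
width: 0.156
gripper_force: 15.0
```

The lever is at its hard stop: its direction matches the box's -x and the force rises without motion. I'll unload, open and lift clear.

Request:
drive_tool:
  steps:
    - [1,0,-2,0,0]
    - [1,0,-3,0,0]
    - [0.5,0,0,0,0]
    - [0.5,0,0,0,0]
    - [0.5,0,0,0,0]
    - [0.5,0,0,0,0]
    - [0.5,0,0,0,0]
    - [0.5,0,0,10,0]
    - [0.5,0,0,20,0]
    - [0.5,0,0,20,0]
    - [0.5,0,0,20,0]
    - [0.5,0,0,20,0]
    - [0.5,0,0,20,0]
    - [0.5,0,0,20,0]
    - [0.5,0,0,0,0]
    - [0.5,0,0,0,0]

```text
clock: 14.18
position: [0.5166, -0.0554, 0.2699]
ee_rot: [-3.136, -0.184, -0.003]
force: [0.9, 0.1, -0.2]
width: 0.497
gripper_force: 0.0
```

Run:
```python
from cell import *
import cv2,pickle
d=get_image("wrist");pickle.dump(d,open("w5.pkl","wb"));cv2.imwrite("pics/w5.png",cv2.convertScaleAbs(d["image"][:,:,::-1],alpha=.9))
s=observe();print(s["position"],s["force"],s["width"])
```

```text
[ 0.5160914  -0.05510258  0.26897401] [-0.39859776 -0.21897686 -0.95503073] 0.50263257409396
```

View pics/w5.png

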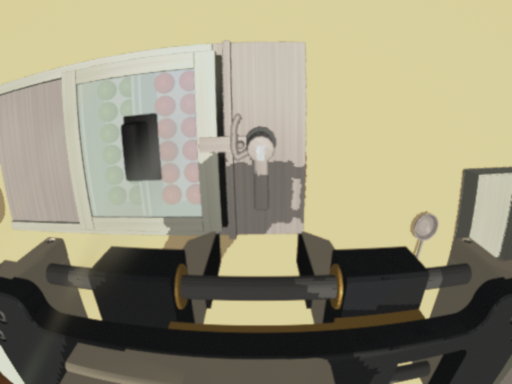

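The lever lies across the deck from (262,150) to (262,208). The pin at (242,146) is inside the hook arc at (235,135), about 20 mm from the hub, so the cover is tight. Handing in.

Run:
```python
from h import *
d=pickle.load(open("w5.pkl","rb"));p=(.542,.0966,.126)
for n,uv,z in[("tip",(262,209),.163),("hub",(262,150),.163),("pin",(242,146),.136)]:
    w=fray(d,uv,z);print(n,inv(p,w).round(4))
from cell import arm
print(arm.sign_off())
```

```text
tip [-0.0575 -0.1517  0.163 ]
hub [-0.0014 -0.152   0.163 ]
pin [-0.0013 -0.1326  0.136 ]
the job is handed in; nothing more can be done
None
```

The job is handed in: the cover is tight on the seal (pin about 20 mm from the cam axis) and the latch lever is at its hard stop. The gripper is clear, and the arm never went near the bottle, bowl, pan or spoon. The judge's verdict was not shown.

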